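Fetch the balance weight from the row of lidded boxes

TASK

Slide open, fully, the lid that has the long bar handle, and leave it open; take the brass balance weight out of that box and stand it upright in the grey tray, setting it down rather than dropping it. Keep the other two lids closed.

Things in the scene. Friction and masses are not known exactly. Their poses are not given: they have to be found in the camera images.
- lid_bar (a joint): Opening in m of the grey sliding lid with the long bar handle: 0 closed (as it starts), 0.100 fully open, at its stop. It slides level, away from the robot, along +x of bar_grip, needs about 2 N and stays where it is left. It lies on one of three equal boxes set side by side, whose order varies.
- bar_grip (a point): Grip point in that lid's black bar: 8 mm below its top, 22 mm above the lid. The bar is 46 mm long across the slide (y), 12 mm thick along it (x), 30 mm high; pinch it from above across its thickness. x points the way the lid opens, z up. With the lid closed, the box's centre is 35 mm from here along +x. It moves with the lid.
- box_bar: The white box under that lid, origin at the centre of its underside, 6 mm above the bench; x along the slide. 120 (x) by 84 (y) by 50 mm high, walls and floor 4 mm; side rails to 57 mm and lid's upper face at 55 mm above the origin. The neighbour boxes are the same, 88 mm apart in y, one plate under all, all turned alike (yaw within 0.25 rad).
- lid_knob (a joint): Opening in m of the lid with the small round black knob (24 mm across, 22 mm high); 0 closed. To be left closed.
- lid_block (a joint): Opening in m of the lid with the low square black block (26 mm square, 12 mm high); 0 closed. To be left closed.
- weight_center (a point): Centre, half-way up, of the brass balance weight: an upright cylinder 26 mm across, 42 mm tall, about 0.17 kg, z up its axis. It stands on the floor of the bar-lid box, hidden until that lid is open, 2 to 16 mm from the box's centre towards the robot. With the lid open, 25 mm or more is free on both sides of it along the slide, 20 mm across.
- tray_in (a point): Centre of the inner floor of the low grey plastic tray, fixed to the bench: 170 (x) by 140 mm (y) outside, walls 4 mm, rim 14 mm and floor's upper face 4 mm above the bench. z up.
Mind the look-alikes: they are no part of the job. Several things look just like the part that bears tray_in: the one meant starts farthest to the robot's left.

How it is judged (in metres and radians):
On the way:
1. the bar-handled lid has been slid open (80 mm or more) (value of joint lid_bar above 0.08 m), for 0.2 s.
At the end, for the whole second after the job is handed in: The brass weight stands upright (within 10 degrees), at rest, on the floor of the tray, anywhere inside its walls; the bar-handled lid is still open by 70 mm or more; the other two lids are closed (within 12 mm) (value of joint lid_bar above 0.07 m and value of joint each of lid_knob, lid_block below 0.012 m and x of weight_center in the frame of tray_in between -0.075 and 0.075 m and y of weight_center in the frame of tray_in between -0.06 and 0.06 m and z of weight_center in the frame of tray_in below 0.027 m and angle between weight_center's own z axis and vertical below 0.17 rad and linear speed of weight below 0.03 m/s); the robot touches nothing.
It fails at once if one of the other two lids opened by more than 20 mm (value of joint any of lid_knob, lid_block above 0.02 m).
It fails at once if the weight dropped: out of the fingers while more than about 50 mm above the bench or tray (height (world z) of weight_center above 0.075 m and contact force between the fingers and weight below 0.05 N).
It also fails if it takes over 45 s, if anything falls off the work surface, if the arm or the gripper's body presses on something with over 40 N, if the wrist force passes 120 N, or if a joint passes its speed limit or range.

ROBOT

A 6-joint arm with a two-finger parallel gripper is mounted at the origin on the work surface. World frame = base frame: x ahead of the robot, y to its left, z up, the work surface at z = 0. Lengths are in m, angles in degrees, forces in N, time in s.
With the tool pointing down it reaches from about 0.35 to 0.875 m from the base axis. Payload 4.2 kg.
Tool frame: the origin (TCP) lies at the very end of the fingers, on their centre line; the grasp point (between the pads) lies 19 mm behind it; z points along the fingers, x is the direction in which the jaws open and shut, and the axes are right-handed (so a half turn about z gives the same grasp; the last joint's range is limited). The gripper opens to 85 mm and grips with 20 to 120 N. Pads are 22 mm wide; open, the fingers measure 114 mm over their backs; the gripper's body (76 mm by 85 mm) begins 54 mm behind the grasp point. The pads swing forward as they close: fully open they stand 13 mm farther back than shut.
Start: joints at [91.02, 22.042, 0.453, 0, -68.411, -14.817], TCP at [0.149, 0.607, 0.231] pointing down, gripper open.
Joint ranges: [-179.83, 179.83], [-69.29, 118.12], [-61.27, 80.66], [-181.25, 117.63], [-171.15, -9.14], [-177.46, 177.46]. Speed limits (degrees/s): [159.86, 159.86, 180, 180, 180, 180].

INTERFACE

Orientations are given as a 3x3 rotation matrix whose columns are the frame's x, y, z axes.
In Python, from station import arm gives the robot as it stands. The module is installed in compiled form; this text tells all that it offers.
- The arm moves only by the tool carry_out, never from a script. Its argument "commands" is a list of rows, each a list of 7 numbers: the shift along the tool's x, y, z in mm, then the turn, a rotation vector about the tool's x, y, z in degrees, then the finger opening in mm, from 0 to 85.4. In form: [[tx, ty, tz, wx, wy, wz, jaw], ...]. A call has 1 to 20 rows; each row shifts and turns the commanded pose from where the row before left it, along the tool's axes as they then stand; what a row does not reach is not made up. A row lasts 1/12 s, in which the tool goes at most 41.7 mm and 7.16 degrees, less where a joint would pass 70% of its speed; a pose out of reach is approached as far as the arm can. A call with a gripper value outside its range is refused whole. The fingers move at their own pace and stop on an object; the grip force is fixed at half the most. Time passes only in rows, so rows that do not move let the fingers close. It gives the time, the measured TCP pose, the force and the opening at its end, in the units of the state.
- arm.observe(): the state, without advancing time (a new reading comes with each control period).
- arm.camera(name): name is "scene" or "top"; returns a dict with "pixels" (400x640x3 uint8, red, green, blue), "fx", "fy", "cx", "cy" (pixels), "T" (4x4, takes a point from camera to world coordinates). Camera axes: x right, y down, z forward; pixel columns grow to the right and rows downward; lengths in m; the calibration is good to about 2 mm. A picture is of the moment at which its call begins. There is no depth.
- arm.sign_off(): hands the job in, once; it reports no verdict.
The state is a dict: "time": time; "q": joint angles; "dq": joint speeds; "tau": joint torques, N m; "position": TCP position; "eef_rot": TCP orientation; "force": force on the tool from outside, world axes, zero at the start; "ft_torque": the same for the moment, N m; "gripper_width": opening from 0.0 (shut) to 1.0 (fully open).
Only numpy, scipy, OpenCV 4.12 (cv2) and the standard library are available. Lean on these libraries where they do the work, as an engineer would, in place of code of your own. Each camera call takes 0.05 s, during which the arm holds its last target. There are 200 camera calls.

## Working session

There is one attempt and no reset: what is moved stays moved. The work goes in short steps, Python scripts to look and compute and a tool call to move; the robot and the scene stay as the last step left them, time stands still between calls to the robot, and variables do not carry over. Pictures are saved under pics/ and viewed, about 8 in all and at most 12, crops included, and the job is handed in when it is done.

Besides the shell and the picture viewer there is one more tool, called after "Emit:" as name(argument=value, ...), one argument or row to a line, values as JSON. carry_out: Moves the arm, as the interface text tells. Its arguments: {"type":"object","properties":{"commands":{"type":"array","items":{"type":"array","items":{"type":"number"}}}},"required":["commands"]}

```bash
mkdir -p pics
python3 - <<'E'
from station import arm
import cv2,numpy as np
for n in("scene","top"):
    c=arm.camera(n); cv2.imwrite(f"pics/{n}0.png",c["pixels"][:,:,::-1]); print(n,c["fx"],c["fy"],c["cx"],c["cy"]);print(np.round(c["T"],4))
s=arm.observe();print(s["time"],s["position"],np.round(s["eef_rot"],3),s["force"],s["gripper_width"])
E
```

```text
scene 367.9962930883562 367.9962930883562 319.536148346518 200.50213001378313
[[-0.4508  0.6845 -0.573   0.927 ]
 [ 0.8926  0.3501 -0.284   0.1278]
 [ 0.0062 -0.6395 -0.7688  0.7815]
 [ 0.      0.      0.      1.    ]]
top 485.92135586048647 485.92135586048647 317.6779428376334 198.96833853392087
[[-0.0269 -0.984   0.1763  0.1341]
 [-0.9995  0.0292  0.0106 -0.1582]
 [-0.0156 -0.176  -0.9843  1.4815]
 [ 0.      0.      0.      1.    ]]
0.1 [0.14892189 0.60646477 0.23031858] [[-0.239 -0.971 -0.   ]
 [-0.971  0.239 -0.002]
 [ 0.002 -0.    -1.   ]] [-0.20491505  0.10800434  0.06559296] 1.0018674948076438
```

View pics/scene0.png

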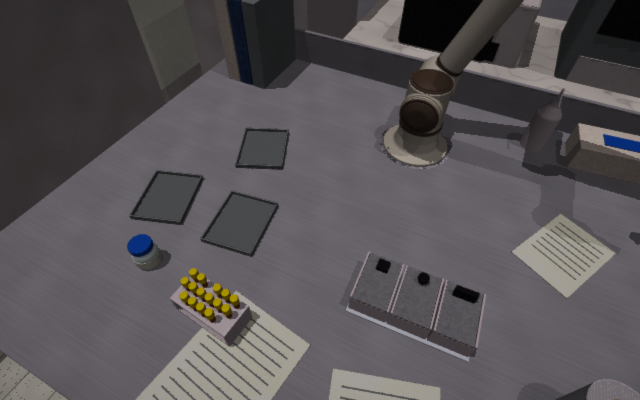

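View pics/top0.png

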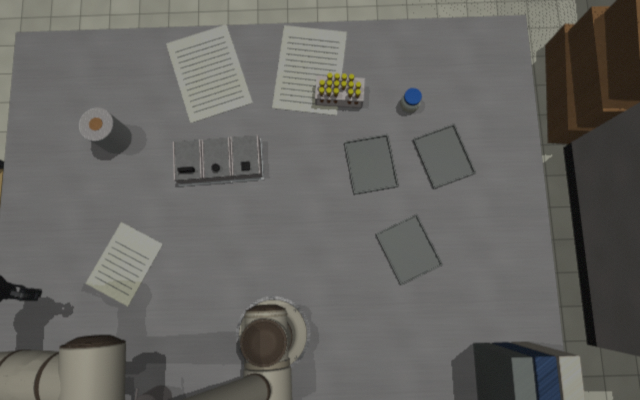

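The scene view has the long bar at (466,294), knob (424,278) and block (383,266). In the top view they are bar (186,170), knob (215,168) and block (246,166). There are three tray look-alikes, top (371,165), (443,156) and (409,249). The leftmost in y should be (371,165), which matches scene (240,222). Next I'll measure them.

```bash
cat > h.py <<'E'
import cv2,numpy as np
from station import arm
def ray(c,uv):
    d=c["T"][:3,:3]@[(uv[0]-c["cx"])/c["fx"],(uv[1]-c["cy"])/c["fy"],1]; return c["T"][:3,3],d/np.linalg.norm(d)
def plane(c,uv,z):
    o,d=ray(c,uv); return o+d*(z-o[2])/d[2]
def tri(c1,u1,c2,u2):
    o1,d1=ray(c1,u1);o2,d2=ray(c2,u2)
    s=np.linalg.lstsq(np.c_[d1,-d2],o2-o1,rcond=None)[0]
    a,b=o1+s[0]*d1,o2+s[1]*d2
    return (a+b)/2,np.linalg.norm(a-b)
def proj(c,p):
    q=np.linalg.inv(c["T"])@np.r_[p,1]; return np.array([c["fx"]*q[0]/q[2]+c["cx"],c["fy"]*q[1]/q[2]+c["cy"]])
def blobs(c,lo,hi,roi,amin=15):
    x0,y0,x1,y1=roi; g=c["pixels"][y0:y1,x0:x1]
    m=cv2.inRange(g,lo,hi); n,l,st,ce=cv2.connectedComponentsWithStats(m)
    out=[]
    for i in range(1,n):
        if st[i,4]>=amin:
            k=cv2.findContours((l==i).astype(np.uint8),0,2)[0][0]
            out.append((ce[i]+[x0,y0],st[i],k+[x0,y0]))
    return out
E
python3 - <<'E'
from h import *
S,T=arm.camera("scene"),arm.camera("top")
for n,c,r in(("S",S,(345,245,500,360)),("T",T,(165,125,275,195))):
    for ce,st,k in blobs(c,(0,0,0),(28,28,28),r,8): print(n,ce.round(1),st, cv2.minAreaRect(k))
for n,c,pts in (("S",S,[(167,197),(241,222),(263,148)]),("T",T,[(371,165),(443,156),(409,249)])):
    for p in pts:
        print(n,p,c["pixels"][p[1],p[0]],plane(c,p,.004).round(3))
a=cv2.resize(S["pixels"][240:360,340:500],None,fx=4,fy=4,interpolation=2)
b=cv2.resize(T["pixels"][125:195,165:275],None,fx=5,fy=5,interpolation=2)
im=np.zeros((480+0,640,3),np.uint8);im[:]=a
cv2.imwrite("pics/c1.png",im[:,:,::-1]);cv2.imwrite("pics/c2.png",b[:,:,::-1])
E
```

```text
S [382.9 265.5] [ 31  14  14  14 132] ((382.9999694824219, 265.5000305175781), (11.700427055358887, 11.067971229553223), 18.434947967529297)
S [423.1 278.4] [ 73  28  11  12 108] ((423.0, 278.5), (11.0, 10.0), 90.0)
S [465.5 293.9] [108  41  26  17 269] ((465.3561706542969, 293.883544921875), (25.163846969604492, 11.00186824798584), 20.556047439575195)
T [186.5 170.3] [14 43 15  5 48] ((186.0999755859375, 170.1999969482422), (3.535533905029297, 14.283556938171387), 81.8698959350586)
S (167, 197) [71 72 74] [ 0.528 -0.54   0.004]
S (241, 222) [73 74 76] [ 0.506 -0.309  0.004]
S (263, 148) [72 74 76] [ 0.238 -0.412  0.004]
T (371, 165) [95 99 95] [ 0.502 -0.312  0.004]
T (443, 156) [97 98 96] [ 0.524 -0.538  0.004]
T (409, 249) [ 98 100  97] [ 0.237 -0.414  0.004]
```

View pics/c1.png

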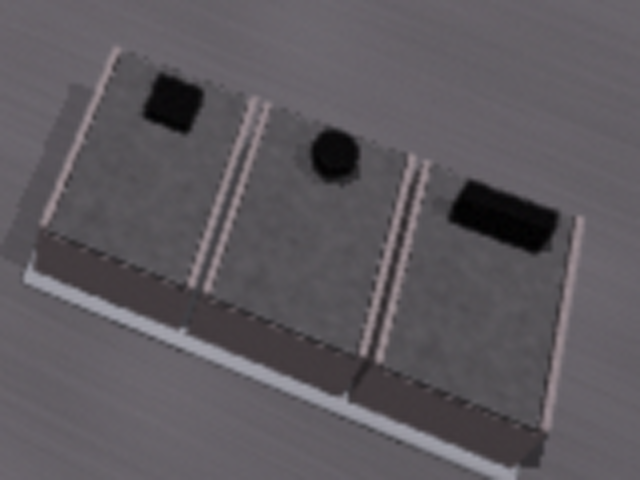

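View pics/c2.png

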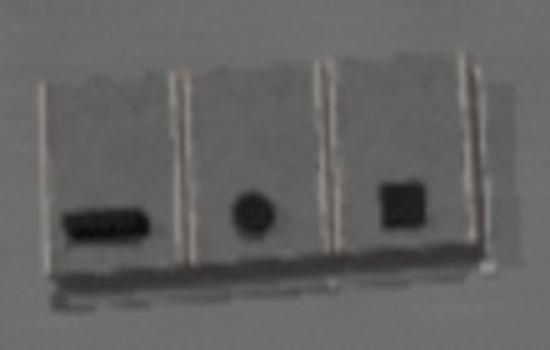

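The crops confirm the choice: only the leftmost box carries a long bar (top crop (106,224), scene crop (505,215)); the others are the round knob and the square block. Now I'll triangulate the bar's top, the rails and the tray.

Run:
```python
from h import *
S,T=arm.camera("scene"),arm.camera("top")
s=lambda x,y:np.array([340+(x+.5)/4-.5,240+(y+.5)/4-.5]); t=lambda x,y:np.array([165+(x+.5)/5-.5,125+(y+.5)/5-.5])
P={"bartop":(s(512,206),t(106,219)),"rail L near":(s(580,217),t(50,275)),"rail L far":(s(547,430),t(42,82)),"rail R near":(s(117,50),t(474,242)),"rail R far":(s(43,225),t(462,52))}
z={"bartop":.091}
for k,(a,b) in P.items():
    p,e=tri(S,a,T,b); h=z.get(k,.063); print(k,p.round(4),"gap",round(e,4),"S",plane(S,a,h).round(4)[:2],"T",plane(T,b,h).round(4)[:2])
# bar outline corners on plane top height
for n,c,r in(("S",S,(440,270,500,320)),("T",T,(175,160,200,180))):
    up=cv2.resize(c["pixels"][r[1]:r[3],r[0]:r[2]],None,fx=8,fy=8,interpolation=2).min(2)
    m=(up<(45)).astype(np.uint8); k=max(cv2.findContours(m,0,2)[0],key=cv2.contourArea)
    bx=(cv2.boxPoints(cv2.minAreaRect(k))+.5)/8-.5+[r[0],r[1]]; print(n,bx.round(1).tolist()); print([plane(c,q,.091)[:2].round(4).tolist() for q in bx])
# trays: fill dark grey inner floor
def quad(c,roi):
    g=c["pixels"][roi[1]:roi[3],roi[0]:roi[2]].astype(int); m=((g[:,:,1]-g[:,:,0])>=0).astype(np.uint8)
    k=max(cv2.findContours(cv2.morphologyEx(m,cv2.MORPH_OPEN,np.ones((3,3))),0,2)[0],key=cv2.contourArea)+[roi[0],roi[1]]
    return cv2.approxPolyDP(k,.04*cv2.arcLength(k,True),True)[:,0]
for c,r in((S,(195,185,285,260)),(T,(338,130,402,198))):
    q=quad(c,r); print("tray",q.tolist(),[plane(c,u,.004)[:2].round(3).tolist() for u in q])
```

```text
bartop [0.4873 0.247  0.0872] gap 0.0043 S [0.4892 0.2484] T [0.4865 0.2436]
rail L near [0.4605 0.2862 0.0611] gap 0.0017 S [0.4614 0.2867] T [0.4601 0.2848]
rail L far [0.5806 0.2933 0.0629] gap 0.0011 S [0.5805 0.2938] T [0.5806 0.2927]
rail R near [0.4737 0.0305 0.058 ] gap 0.0002 S [0.4768 0.0313] T [0.4726 0.0297]
rail R far [0.5924 0.0365 0.0604] gap 0.0004 S [0.5937 0.0367] T [0.5915 0.0364]
S [[450.9, 295.1], [455.1, 283.7], [479.9, 292.9], [475.8, 304.2]]
[[0.5131, 0.2203], [0.4843, 0.2218], [0.4817, 0.2715], [0.51, 0.269]]
T [[177.6, 167.5], [194.0, 166.4], [194.4, 172.3], [177.9, 173.4]]
[[0.49, 0.2682], [0.4917, 0.2194], [0.4739, 0.218], [0.4722, 0.2666]]
tray [[232, 191], [202, 238], [252, 254], [276, 204]] [[0.428, -0.393], [0.593, -0.368], [0.575, -0.23], [0.413, -0.259]]
tray [[388, 134], [344, 141], [353, 194], [398, 186]] [[0.601, -0.37], [0.582, -0.23], [0.411, -0.252], [0.432, -0.392]]
```

Rails and bar agree. The yaw is about 3°, the bar-box centre about (0.522,0.2495) and the grip about (0.487,0.2475), with the bar top measured at 0.087 against a nominal 0.091. The tray floor centre is about (0.504,-0.311). First I'll turn the tool so its x lies along the slide.

Emit:
carry_out(
  commands=[
    [0,0,0,0,0,6.65,50],
    [0,0,0,0,0,6.65,50],
    [0,0,0,0,0,6.65,50],
    [0,0,0,0,0,6.65,50],
    [0,0,0,0,0,6.65,50],
    [0,0,0,0,0,6.65,50],
    [0,0,0,0,0,6.65,50],
    [0,0,0,0,0,6.65,50],
    [0,0,0,0,0,6.65,50],
    [0,0,0,0,0,6.65,50],
    [0,0,0,0,0,6.65,50],
    [0,0,0,0,0,0,50],
  ],
)

```text
time: 1.3
position: [0.149, 0.6069, 0.2312]
eef_rot: [[-0.999, -0.051, -0.0], [-0.051, 0.999, -0.0], [0.0, -0.0, -1.0]]
force: [0.6, -0.7, 0.3]
gripper_width: 0.584
```

Emit:
carry_out(
  commands=[
    [-17.7,-20.9,0,0,0,0,50],
    [-17.7,-20.9,0,0,0,0,50],
    [-17.7,-20.9,0,0,0,0,50],
    [-17.7,-20.9,0,0,0,0,50],
    [-17.7,-20.9,0,0,0,0,50],
    [-17.7,-20.9,0,0,0,0,50],
    [-17.7,-20.9,0,0,0,0,50],
    [-17.7,-20.9,0,0,0,0,50],
    [-17.7,-20.9,0,0,0,0,50],
    [-17.7,-20.9,0,0,0,0,50],
    [-17.7,-20.9,0,0,0,0,50],
    [-17.7,-20.9,0,0,0,0,50],
    [-17.7,-20.9,0,0,0,0,50],
    [-17.7,-20.9,0,0,0,0,50],
    [-17.7,-20.9,0,0,0,0,50],
    [-17.7,-20.9,0,0,0,0,50],
    [-17.7,-20.9,0,0,0,0,50],
    [-17.7,-20.9,0,0,0,0,50],
    [0,0,0,0,0,0,50],
    [0,0,0,0,0,0,50],
  ],
)

```text
time: 2.97
position: [0.4878, 0.2472, 0.2311]
eef_rot: [[-0.999, -0.053, -0.0], [-0.053, 0.999, -0.0], [0.0, -0.0, -1.0]]
force: [0.3, 0.4, -0.9]
gripper_width: 0.584
```

Run:
```python
from h import *
s=arm.observe();R=np.array(s["eef_rot"]);p=np.array(s["position"]);print(s["time"],p,R.round(3),s["gripper_width"])
print((R.T@(np.array([.4873,.2475,.068])-p)*1000).round(1))
S,T=arm.camera("scene"),arm.camera("top")
a=cv2.resize(S["pixels"][150:350,340:540],None,fx=2,fy=2);b=cv2.resize(T["pixels"][75:225,130:280],(400,400))
cv2.imwrite("pics/d.png",np.hstack([a,b])[:,:,::-1])
```

```text
2.9667 [0.48784282 0.24717644 0.23111035] [[-0.999 -0.053 -0.   ]
 [-0.053  0.999 -0.   ]
 [ 0.    -0.    -1.   ]] 0.5839199535009073
[  0.5   0.4 163.1]
```

View pics/d.png

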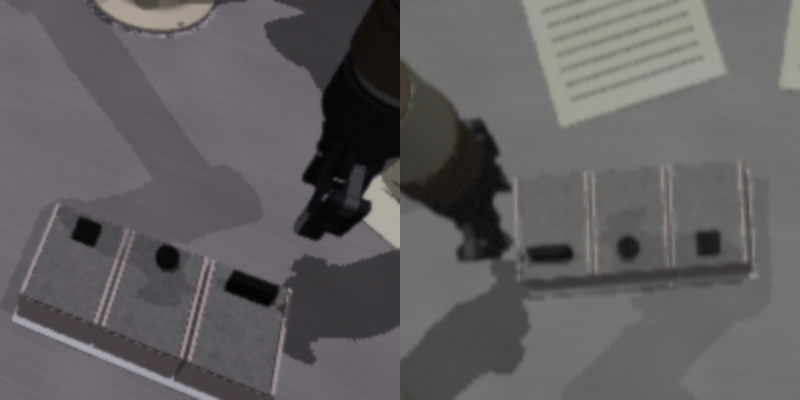

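The picture shows the gripper left of the box in both views: top crop (490,250), scene crop (312,230). I'll project the TCP to see whether parallax explains that.

Run:
```python
from h import *
S,T=arm.camera("scene"),arm.camera("top");p=arm.observe()["position"]
for z in(.231,.25):
  a=proj(S,[p[0],p[1],z]);b=proj(T,[p[0],p[1],z]);print(z,a,(a-[340,150])*2,b,(b-[130,75])*400/150+[400,0])
```

```text
0.231 [493.53344601 253.89535289] [307.06689201 207.79070577] [169.02845619 155.90053871] [504.07588318 215.7347699 ]
0.25 [497.65937203 248.00351786] [315.31874406 196.00703572] [166.74172996 153.99997434] [497.97794657 210.66659824]
```

The projection lands midway between the fingers, so it is parallax. I'll descend to just above the bar and take a look.

Emit:
carry_out(
  commands=[
    [0,0,20,0,0,0,50],
    [0,0,25,0,0,0,50],
    [0,0,25,0,0,0,50],
    [0,0,25,0,0,0,50],
    [0,0,20,0,0,0,50],
    [0,0,10,0,0,0,50],
    [0,0,0,0,0,0,50],
    [0,0,0,0,0,0,50],
  ],
)

```text
time: 3.83
position: [0.4873, 0.2489, 0.1067]
eef_rot: [[-0.998, -0.055, 0.0], [-0.055, 0.998, -0.0], [-0.0, -0.0, -1.0]]
force: [0.3, -0.1, 0.9]
gripper_width: 0.587
```

Run:
```python
from h import *
S,T=arm.camera("scene"),arm.camera("top")
a=cv2.resize(S["pixels"][240:340,420:520],None,fx=4,fy=4,interpolation=2);b=cv2.resize(T["pixels"][130:200,150:220],(400,400),interpolation=2)
cv2.imwrite("pics/e.png",np.clip(np.hstack([a,b])[:,:,::-1]*1.6,0,255).astype(np.uint8))
```

```text
(no output)
```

View pics/e.png

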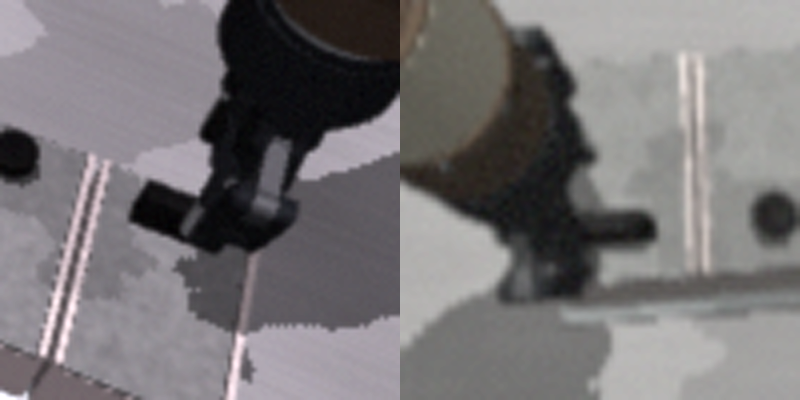

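The fingers sit above the bar, which shows to the right of them in both views (scene crop (150,205), top crop (620,228)). I'll lower to z≈0.068 and close.

Emit:
carry_out(
  commands=[
    [0,-1,12,0,0,0,50],
    [0,0,14,0,0,0,50],
    [0,0,12,0,0,0,50],
    [0,0,0,0,0,0,50],
    [0,0,0,0,0,0,50],
  ],
)

```text
time: 4.35
position: [0.4877, 0.2476, 0.0692]
eef_rot: [[-0.999, -0.054, 0.001], [-0.054, 0.999, 0.001], [-0.001, 0.001, -1.0]]
force: [0.1, -0.1, 0.8]
gripper_width: 0.589
```

Emit:
carry_out(
  commands=[
    [0,0,0,0,0,0,5],
    [0,0,0,0,0,0,5],
    [0,0,0,0,0,0,5],
    [0,0,0,0,0,0,5],
    [0,0,0,0,0,0,5],
    [0,0,0,0,0,0,5],
    [0,0,0,0,0,0,5],
    [0,0,0,0,0,0,5],
  ],
)

```text
time: 5.02
position: [0.4883, 0.2478, 0.0695]
eef_rot: [[-0.999, -0.054, 0.002], [-0.054, 0.999, 0.001], [-0.002, 0.001, -1.0]]
force: [1.7, -0.5, 7.1]
gripper_width: 0.122
```

Gripped: the opening of about 10–12 mm matches the bar. Now I'll slide it open.

Emit:
carry_out(
  commands=[
    [-5,0,0,0,0,0,5],
    [-8,0,0,0,0,0,5],
    [-8,0,0,0,0,0,5],
    [-8,0,0,0,0,0,5],
    [-8,0,0,0,0,0,5],
    [-8,0,0,0,0,0,5],
    [-8,0,0,0,0,0,5],
    [-8,0,0,0,0,0,5],
    [-8,0,0,0,0,0,5],
    [-8,0,0,0,0,0,5],
    [-8,0,0,0,0,0,5],
    [-6,0,0,0,0,0,5],
    [-5,0,0,0,0,0,5],
    [-4,0,0,0,0,0,5],
    [0,0,0,0,0,0,5],
    [0,0,0,0,0,0,5],
  ],
)

```text
time: 6.35
position: [0.5881, 0.2528, 0.0695]
eef_rot: [[-0.999, -0.053, 0.002], [-0.053, 0.999, 0.001], [-0.002, 0.001, -1.0]]
force: [1.3, -1.2, 5.1]
gripper_width: 0.13
```

Emit:
carry_out(
  commands=[
    [0,0,0,0,0,0,40],
    [0,0,0,0,0,0,40],
    [0,0,0,0,0,0,40],
    [0,0,0,0,0,0,40],
    [0,0,-15,0,0,0,40],
    [0,0,-25,0,0,0,40],
    [0,0,-30,0,0,0,40],
    [0,0,-30,0,0,0,40],
    [0,0,-30,0,0,0,40],
    [20,0,-30,0,0,0,40],
    [25,0,-10,0,0,0,40],
    [25,0,0,0,0,0,40],
    [10,0,0,0,0,0,40],
    [0,0,0,0,0,0,40],
    [0,0,0,0,0,0,40],
  ],
)

```text
time: 7.6
position: [0.5071, 0.2484, 0.2382]
eef_rot: [[-0.999, -0.054, 0.0], [-0.054, 0.999, -0.0], [-0.0, -0.0, -1.0]]
force: [-0.4, -0.2, 0.5]
gripper_width: 0.465
```

Run:
```python
from h import *
S,T=arm.camera("scene"),arm.camera("top")
a=cv2.resize(S["pixels"][270:370,420:520],None,fx=4,fy=4,interpolation=2);b=cv2.resize(T["pixels"][120:190,160:230],(400,400),interpolation=2)
cv2.imwrite("pics/f.png",np.clip(np.hstack([a,b])[:,:,::-1]*1.4,0,255).astype(np.uint8))
for n,c,r in(("S",S,(420,270,520,370)),("T",T,(160,120,230,190))):
    g=c["pixels"][r[1]:r[3],r[0]:r[2]].astype(int)
    m=((g[:,:,0]-g[:,:,2])>25).astype(np.uint8);k=cv2.findContours(m,0,2)[0]
    for q in k:
        if cv2.contourArea(q)>8: print(n,cv2.boundingRect(q+[r[0],r[1]]),cv2.contourArea(q))
```

```text
S (450, 308, 17, 17) 115.0
T (186, 163, 8, 7) 16.0
```

View pics/f.png

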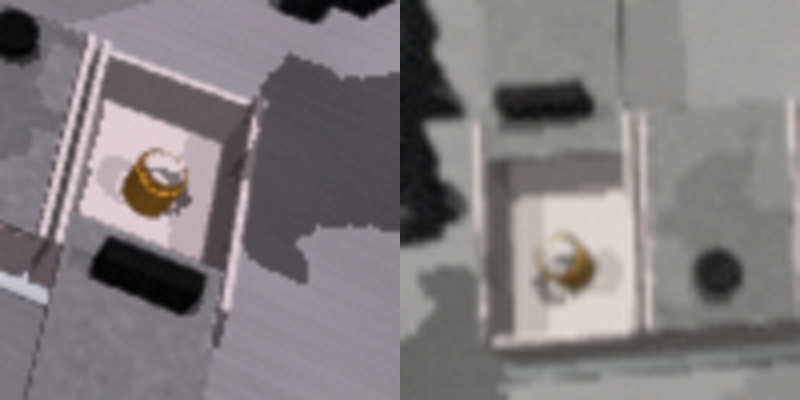

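The lid is open and the brass weight is standing upright: scene crop top face about (166,168), top crop top face about (564,256). I'll triangulate its top.

Run:
```python
from h import *
S,T=arm.camera("scene"),arm.camera("top")
a=np.array([420+166.5/4-.5,270+168.5/4-.5]);b=np.array([160+164.5*70/400-.5,120+256.5*70/400-.5])
p,e=tri(S,a,T,b);print(p.round(4),round(e,4),plane(S,a,.052).round(4),plane(T,b,.052).round(4))
# scene bounding box centre (visible cylinder) at mid height, and top
print(plane(S,(458,316),.031),plane(T,(189.7,166.0),.031))
s=arm.observe();R=s["eef_rot"];print((R.T@(np.r_[p[:2],.022]-s["position"])*1000).round(1))
```

```text
[0.5113 0.2529 0.0414] 0.0045 [0.5167 0.2534 0.052 ] [0.5087 0.2476 0.052 ]
[0.51751173 0.25329524 0.031     ] [0.50893698 0.24907398 0.031     ]
[ -3.8   4.6 215.5]
```

The two views bracket the weight at about (0.5127, 0.2505), 9.5 mm from the box centre towards the robot, which fits the text. The 8 mm x split between the views includes a known bias of a few mm that also showed on the rails. A 48 mm opening gives 11 mm of clearance each side. Descending.

Emit:
carry_out(
  commands=[
    [-3,1,20,0,0,0,48],
    [-2.7,0.8,25,0,0,0,48],
    [0,0,25,0,0,0,48],
    [0,0,25,0,0,0,48],
    [0,0,25,0,0,0,48],
    [0,0,25,0,0,0,48],
    [0,0,15,0,0,0,48],
    [0,0,0,0,0,0,48],
    [0,0,0,0,0,0,48],
  ],
)

```text
time: 8.55
position: [0.5131, 0.2501, 0.0773]
eef_rot: [[-0.999, -0.053, -0.002], [-0.053, 0.999, -0.002], [0.002, -0.002, -1.0]]
force: [-0.5, -0.3, -0.0]
gripper_width: 0.561
```

Emit:
carry_out(
  commands=[
    [0,0,10,0,0,0,48],
    [0,0,10,0,0,0,48],
    [0,0,10,0,0,0,48],
    [0,0,10,0,0,0,48],
    [0,0,9,0,0,0,48],
    [0,0,7,0,0,0,48],
    [0,0,0,0,0,0,48],
    [0,0,0,0,0,0,48],
  ],
)

```text
time: 9.22
position: [0.5127, 0.2503, 0.0218]
eef_rot: [[-0.999, -0.053, -0.001], [-0.053, 0.999, -0.001], [0.001, -0.001, -1.0]]
force: [0.4, 0.4, 0.4]
gripper_width: 0.561
```

Emit:
carry_out(
  commands=[
    [0,0,0,0,0,0,40],
    [0,0,0,0,0,0,32],
    [0,0,0,0,0,0,26],
    [0,0,0,0,0,0,18],
    [0,0,0,0,0,0,15],
    [0,0,0,0,0,0,15],
    [0,0,0,0,0,0,15],
    [0,0,0,0,0,0,15],
  ],
)

```text
time: 9.88
position: [0.5132, 0.2507, 0.0232]
eef_rot: [[-0.999, -0.054, 0.001], [-0.054, 0.999, 0.001], [-0.001, 0.001, -1.0]]
force: [-0.9, -1.2, 7.0]
gripper_width: 0.283
```

The opening reads 24 mm. The bar's reading was about 2 mm low too, so this matches the 26 mm weight. Lifting.

Emit:
carry_out(
  commands=[
    [0,0,-6,0,0,0,15],
    [0,0,-10,0,0,0,15],
    [0,0,-15,0,0,0,15],
    [0,0,-20,0,0,0,15],
    [0,0,-25,0,0,0,15],
    [0,0,-25,0,0,0,15],
    [0,0,-20,0,0,0,15],
    [0,0,-10,0,0,0,15],
    [0,0,0,0,0,0,15],
    [0,0,0,0,0,0,15],
  ],
)

```text
time: 10.72
position: [0.5123, 0.2502, 0.1529]
eef_rot: [[-0.999, -0.053, -0.001], [-0.053, 0.999, 0.0], [0.001, 0.0, -1.0]]
force: [0.0, -0.7, -2.1]
gripper_width: 0.285
```

Emit:
carry_out(
  commands=[
    [1,-14,0,0,0,0,15],
    [2,-28,0,0,0,0,15],
    [2.1,-31,0,0,0,0,15],
    [2.2,-31,0,0,0,0,15],
    [2.2,-31,0,0,0,0,15],
    [2.2,-31,0,0,0,0,15],
    [2.2,-31,0,0,0,0,15],
    [2.2,-31,0,0,0,0,15],
    [2.2,-31,0,0,0,0,15],
    [2.2,-31,0,0,0,0,15],
    [2.2,-31,0,0,0,0,15],
    [2.2,-31,0,0,0,0,15],
    [2.2,-31,0,0,0,0,15],
    [2.2,-31,0,0,0,0,15],
    [2.2,-31,0,0,0,0,15],
    [2.2,-31,0,0,0,0,15],
    [2.2,-31,0,0,0,0,15],
    [2.2,-31,0,0,0,0,15],
    [2.2,-22,0,0,0,0,15],
    [0,0,0,0,0,0,15],
  ],
)

```text
time: 12.38
position: [0.5004, -0.3144, 0.1507]
eef_rot: [[-0.999, -0.048, -0.004], [-0.048, 0.999, 0.001], [0.004, 0.001, -1.0]]
force: [1.3, 0.3, -2.0]
gripper_width: 0.282
```

Run:
```python
from h import *
s=arm.observe();R=s["eef_rot"];print(s["time"],s["position"],R.round(3),s["gripper_width"],s["force"]);print((R.T@(np.r_[.503,-.311,.018]-s["position"])*1000).round(1))
S,T=arm.camera("scene"),arm.camera("top")
a=cv2.resize(S["pixels"][130:290,160:320],(400,400));b=cv2.resize(T["pixels"][100:220,310:430],(400,400),interpolation=2)
cv2.imwrite("pics/g.png",np.clip(np.hstack([a,b])[:,:,::-1]*1.4,0,255).astype(np.uint8))
```

```text
12.3833 [ 0.50041518 -0.31443638  0.15071062] [[-0.999 -0.048 -0.004]
 [-0.048  0.999  0.001]
 [ 0.004  0.001 -1.   ]] 0.28234505452556136 [ 1.33032208  0.25800072 -1.99624279]
[ -3.3   3.2 132.7]
```

View pics/g.png

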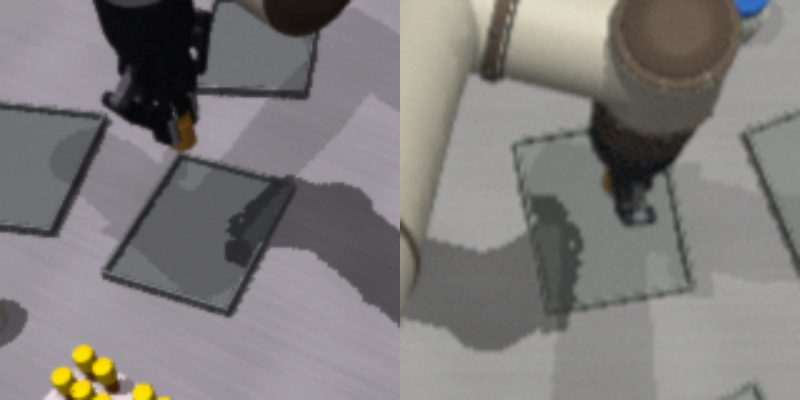

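The weight is held upright over the intended tray: brass at scene crop (183,132) and top crop (607,180). Contact is expected at TCP z≈0.017, so I'll descend quickly and then slowly.

Emit:
carry_out(
  commands=[
    [-1,1,15,0,0,0,15],
    [-2,2,22,0,0,0,15],
    [0,0,25,0,0,0,15],
    [0,0,25,0,0,0,15],
    [0,0,20,0,0,0,15],
    [0,0,12,0,0,0,15],
    [0,0,5,0,0,0,15],
    [0,0,0,0,0,0,15],
    [0,0,0,0,0,0,15],
  ],
)

```text
time: 13.23
position: [0.5055, -0.3073, 0.0295]
eef_rot: [[-0.999, -0.054, -0.0], [-0.054, 0.999, -0.0], [0.0, -0.0, -1.0]]
force: [0.5, -0.5, -1.5]
gripper_width: 0.281
```

Emit:
carry_out(
  commands=[
    [0,0,2,0,0,0,15],
    [0,0,2,0,0,0,15],
    [0,0,2,0,0,0,15],
    [0,0,1.5,0,0,0,15],
    [0,0,0,0,0,0,15],
    [0,0,0,0,0,0,15],
  ],
)

```text
time: 13.73
position: [0.5052, -0.3078, 0.0219]
eef_rot: [[-0.999, -0.053, 0.0], [-0.053, 0.999, -0.0], [-0.0, -0.0, -1.0]]
force: [-0.6, 0.4, -1.8]
gripper_width: 0.277
```

Emit:
carry_out(
  commands=[
    [0,0,1.5,0,0,0,15],
    [0,0,1,0,0,0,15],
    [0,0,1,0,0,0,15],
    [0,0,0,0,0,0,15],
    [0,0,0,0,0,0,15],
  ],
)

```text
time: 14.15
position: [0.5052, -0.3078, 0.0182]
eef_rot: [[-0.999, -0.053, -0.0], [-0.053, 0.999, 0.0], [0.0, 0.0, -1.0]]
force: [-0.7, 0.3, -2.4]
gripper_width: 0.285
```

Emit:
carry_out(
  commands=[
    [0,0,0.8,0,0,0,15],
    [0,0,0.7,0,0,0,15],
    [0,0,0,0,0,0,15],
    [0,0,0,0,0,0,15],
  ],
)

```text
time: 14.48
position: [0.5053, -0.3078, 0.0172]
eef_rot: [[-0.999, -0.053, 0.0], [-0.053, 0.999, -0.0], [-0.0, -0.0, -1.0]]
force: [-0.4, 0.5, 1.4]
gripper_width: 0.286
```

Contact: the force went from -2 to +1.4 N, at the predicted height. I'll release slowly and withdraw.

Emit:
carry_out(
  commands=[
    [0,0,0,0,0,0,26],
    [0,0,0,0,0,0,30],
    [0,0,0,0,0,0,36],
    [0,0,0,0,0,0,44],
    [0,0,0,0,0,0,52],
    [0,0,0,0,0,0,52],
    [0,0,0,0,0,0,52],
    [0,0,-6,0,0,0,52],
    [0,0,-15,0,0,0,52],
    [0,0,-25,0,0,0,52],
    [0,0,-30,0,0,0,52],
    [0,0,-35,0,0,0,52],
    [0,0,-35,0,0,0,52],
    [15,0,-20,0,0,0,52],
    [30,0,0,0,0,0,52],
    [30,0,0,0,0,0,52],
    [15,0,0,0,0,0,52],
    [0,0,0,0,0,0,52],
    [0,0,0,0,0,0,52],
  ],
)

```text
time: 16.07
position: [0.4151, -0.3128, 0.1838]
eef_rot: [[-0.999, -0.053, 0.002], [-0.053, 0.999, -0.001], [-0.002, -0.001, -1.0]]
force: [0.4, -0.1, 0.8]
gripper_width: 0.615
```

Run:
```python
from h import *
s=arm.observe();print(s["time"],s["position"],s["force"])
S,T=arm.camera("scene"),arm.camera("top")
for n,c,r in(("S",S,(195,185,285,260)),("T",T,(338,130,402,198))):
    g=c["pixels"][r[1]:r[3],r[0]:r[2]].astype(int); m=((g[:,:,0]-g[:,:,2])>25).astype(np.uint8)
    b=cv2.boundingRect(m);u=(r[0]+b[0]+b[2]/2-.5,r[1]+b[1]+b[3]/2-.5);print(n,b,u,plane(c,u,.025).round(3))
a=cv2.resize(S["pixels"][170:360,190:500],(800,490),interpolation=2)
cv2.imwrite("pics/i.png",np.clip(a[:,:,::-1]*1.3,0,255).astype(np.uint8))
```

```text
16.0667 [ 0.41511488 -0.3128195   0.18379512] [ 0.35268561 -0.06244236  0.76990313]
S (41, 29, 12, 13) (241.5, 220.0) [ 0.512 -0.3    0.025]
T (28, 33, 3, 5) (367.0, 165.0) [ 0.497 -0.297  0.025]
```

View pics/i.png

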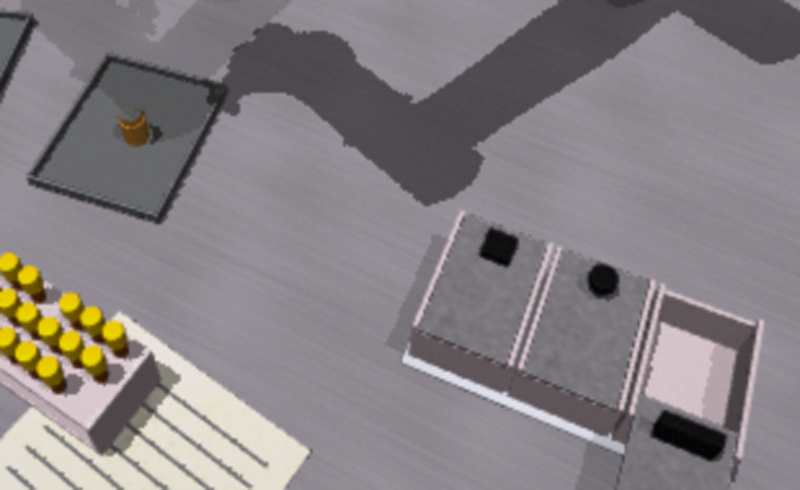

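The weight stands upright near the tray's middle (crop (133,128)). The bar lid is open, the knob and block lids are closed, and the arm is clear.

```bash
python3 -c "
from station import arm
print(arm.sign_off())"
```

```text
the job is handed in; nothing more can be done
None
```

I opened the bar lid, moved the brass weight into the leftmost tray and handed the job in at about 16 s, well inside the 45 s limit. The sign-off gives no verdict.

- **Lid:** I slid it until the tool had travelled 99.9 mm. The last picture shows it still open, with the knob and block lids closed.
- **Weight:** I set it down under control. The wrist force changed sign at the predicted height (TCP 17 mm), and only then did I open the fingers. The last picture shows it upright near the tray's middle, with the gripper well clear.
- **Disagreements:** The two cameras differed by up to 8 mm in x (5.8 mm in y) on the weight in the box, and by up to 4 mm on the rails. I used the mean of the two for the weight. In the final check they differed by 15 mm in x, because only part of the brass was picked out in the top view. Both positions are well inside the tray walls. The triangulated height of the weight's top was 41 mm against 52 mm expected; I used the heights from the task text.

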